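Hang the tool tote on the two sprung hooks of the bench stand

TASK

Pick up the small tool tote by its round bar and hang it on the bench stand, one bar end in each of the two hooks. Both hooks have a spring catch: press the bar down gently, without forcing the hooks, until both ends have gone past the catches and sit fully home, and check that while you still hold it; then let go. Keep the reel in the tote and leave the other things on the bench alone.

Things in the scene. Friction and masses are not known exactly. Their poses are not given: they have to be found in the camera images.
- stand: Hanging stand fixed to the bench, 310 mm wide, place and yaw vary. Origin on the bench right under the middle of the line where the seated bar lies. x points from the open front to the two columns (at x = 55, y = +-125 mm, 195 mm high), y along the line of the two hooks, z up. Between the columns, at x = 50 to 60 mm, run a low rail and a beam that ends 32 mm or more under the seated bar. Base plate 10 mm thick. One hook at each column.
- seat_l (a point): Nominal axis point of the seated bar in the hook on the stand's +y side, 145 mm above the bench (its true height differs, see hooks_mid); stand's axes. The hook is a dark steel slot open to the top and to both y ends, 24 mm wide in y, 13 mm inside in x, its mouth flared to about 25 mm, its lips up to 37 mm above the seated bar axis.
- seat_r (a point): The same for the hook on the stand's -y side, 250 mm from seat_l. In each hook a spring catch (steel ramp) reaches into the slot from the back (+x): a 10 mm bar meets it about 16 mm above its seat and is past it about 4 mm above. The tote's weight does not pass it; it takes a downward push of about 4 to 9 N at each hook. Below it is a hard seat.
- hooks_mid (a point): Nominal point midway between seat_l and seat_r; stand's axes. The beam that carries both hooks is clamped by hand up to 16 mm above or below nominal, and each hook on it up to 6 mm more, up or down, on its own, so true seats lie within +-22 mm: this is not measured and must be felt. The clamps do not slip at sensible pushes. More than 32 N from the tote on the stand is forcing it.
- bar_mid (a point): Middle of the tote's round steel carrying bar, the place to grasp: 10 mm in diameter, 290 mm long along the tote's y, axis 95 mm above the tote's underside; free between the end posts from y = -95 to +95 mm, standing out 42 mm beyond each post. Axes: y along the bar, z up. Tote 0.25 to 0.36 kg, standing on the bench at the start. Turned half round it hangs just as well.
- tray_mid (a point): Centre of the tote's open plywood tray, 77.5 mm below bar_mid: 70 mm (x) by 200 mm (y) by 35 mm high, walls 5 mm, three compartments; at y = +-99 mm end posts, 22 mm by 8 mm, carry the bar.
- bar_a (a point): Point on the bar's axis 125 mm from its middle towards the tote's +y: the part that goes into a hook. Tote's axes.
- bar_b (a point): The same towards the tote's -y.
- spool_mid (a point): Centre of a grey plastic reel, 48 mm in diameter, 30 mm high, lying loose in the middle compartment of the tote. It must stay in the tote. 0.06 kg.
- screwdriver_grip (a point): Bystander: middle of the handle of a black screwdriver lying along x between the tote and the stand.
- mouse: Bystander: black and grey computer mouse, 80 mm long, 34 mm high.
- pliers: Bystander: pliers, 140 mm long, 12 mm high, lying flat.
- badge: Bystander: round circuit board, 68 mm in diameter, 11 mm high.
- wool_pot: Bystander: round black pot of metal wool, 72 mm in diameter, about 50 mm high.
- pen_mug: Bystander: empty white cup, 72 mm in diameter, 85 mm high.
Mind the look-alikes: they are no part of the job. Leave any blue or turquoise look-alike of the part that bears spool_mid alone.

How it is judged:
By the outcome, as a careful person would: the job done as asked, in the order asked, and still so for the second after the job is handed in, with the robot touching nothing.
It also fails if it takes over 67 s, if anything falls off the work surface, if the arm or the gripper's body presses on something with over 40 N, if the wrist force passes 120 N, or if a joint passes its speed limit or range.

ROBOT

A 7-joint arm with a two-finger parallel gripper is mounted at the origin on the work surface. World frame = base frame: x ahead of the robot, y to its left, z up, the work surface at z = 0. Lengths are in m, angles in rad, forces in N, time in s.
With the tool pointing down it reaches from about 0.425 to 0.95 m from the base axis. Payload 4.7 kg.
Tool frame: the origin (TCP) lies on the centre line of the jaws, within the pads' length; the fingertips stand 19 mm ahead of it and the grasp point (between the pads) is the TCP; x points along the fingers, z is the direction in which the jaws open and shut, and the axes are right-handed (so a half turn about x gives the same grasp; the last joint's range is limited). The gripper opens to 87 mm and grips with 3 to 60 N. Pads are 19 mm wide; open, the fingers measure 117 mm over their backs; the gripper's body (75 mm by 190 mm) begins 51 mm behind the grasp point.
Start: joints at [1.259, 0.469, -0.049, 1.532, 0.024, 1.141, -0.082], TCP at [0.188, -0.648, 0.242] pointing down, gripper open.
Joint ranges: [-2.59, 2.59], [-0.33, 1.99], [-1.39, 1.29], [0.1, 2.45], [-1.04, 4.18], [0.21, 1.99], [-2.66, 2.66]. Speed limits (rad/s): [2.57, 2.57, 3.14, 3.14, 3.14, 3.14, 3.14].

INTERFACE

Orientations are given as a unit quaternion [x, y, z, w].
In Python, from plant import observe, eyes, workorder gives the robot as it stands.
- The arm moves only by the tool servo_tool, never from a script. Its argument "moves" is a list of rows, each an object of numbers: "claw": the finger opening in m, from 0 to 0.087; "x", "y", "z": the shift along the tool's x, y, z in m; "roll": the turn about the tool's x in rad. A call has 1 to 8 rows; each row is the pose to reach, as a shift and turn from the pose commanded when the call began, along the tool's axes at that moment; what a row does not reach only later rows make up. A row lasts 1/8 s, in which the tool goes at most 62.5 mm and 10.7 degrees, less where a joint would pass 70% of its speed; a pose out of reach is approached as far as the arm can. A call with a gripper value outside its range is refused whole. The fingers move at their own pace and stop on an object; "squeeze" is the grip in N (left out, the last holds). Time passes only in rows, so rows that repeat a pose let the fingers close. It gives the time, the measured TCP pose, the force and the opening at its end, in the units of the state.
- observe(): the state, without advancing time (a new reading comes with each control period).
- eyes.read_camera(name): name is "side" or "top" or "wrist"; returns a dict with "color" (480x640x3 uint8, red, green, blue), "mtx" (3x3 intrinsics, pixels), "position" and "attitude" of the camera in the world; the wrist camera has in their place "T_tool_cam" (4x4, takes a point from camera to tool coordinates, whose origin is the TCP and whose axes are the tool frame's). Camera axes: x right, y up, looking along -z (the intrinsics and any distortion apply to the point x, -y, -z); pixel columns grow to the right and rows downward; lengths in m; the calibration is good to about 2 mm. The wrist camera is an equidistant fisheye: a pixel r from the principal point sees the ray r / f radians off the axis. A picture is of the moment at which its call begins: read the wrist's pose just before it. There is no depth.
- workorder.close_job(): hands the job in, once; it reports no verdict.
Trained networks look in a picture, given as the dict that the camera call returned (one of the last four; its "shot" number tells which), for a name from the list of things; names that differ only in an ending like _2 or _b are one class to them, and where a whole thing is asked for, a point or a joint stands for the part that bears it (a point fixed in the world has none). Each returns a list of dicts, best first, with "score" (0 to 1); they miss things now and then, are a little off and sometimes report something else, mostly with a low value. They report only what shows in the picture. A call takes as long as a camera call. They do not tell look-alikes from the thing itself.
- eyes.recognise(label, picture): "at" ([x, y, z] in m, in the coordinates of the camera as it stood for that picture, good to about 4 mm: the middle of the surface that is visible of it).
- eyes.masks_of(label, picture): "pixels" (480x640 bool, what is visible of it).
- eyes.landmark_of(label, picture): "at" ([x, y, z] in m, in the coordinates of the camera as it stood for that picture, good to about 4 mm: a listed point, or the origin of a listed thing).
The state is a dict: "clock": time; "joint_pos": joint angles; "joint_velocities": joint speeds; "tau": joint torques, N m; "tcp_pos": TCP position; "ee_rot": TCP orientation; "force": force on the tool from outside, world axes, zero at the start; "ft_torque": the same for the moment, N m; "grip_width": finger opening in m.
Only numpy, scipy, OpenCV 4.12 (cv2) and the standard library are available. Lean on these libraries where they do the work, as an engineer would, in place of code of your own. Each camera call takes 0.05 s, during which the arm holds its last target. There are 200 camera calls.

## Working session

There is one attempt and no reset: what is moved stays moved. The work goes in short steps, Python scripts to look and compute and a tool call to move; the robot and the scene stay as the last step left them, time stands still between calls to the robot, and variables do not carry over. Pictures are saved under pics/ and viewed, about 8 in all and at most 12, crops included, and the job is handed in when it is done.

Besides the shell and the picture viewer there is one more tool, called after ">>>" as name(argument=value, ...) on one line, values as JSON. servo_tool: Moves the arm, as the interface text tells. Its arguments: {"type":"object","properties":{"moves":{"type":"array","items":{"type":"object","properties":{"claw":{"type":"number"},"x":{"type":"number"},"y":{"type":"number"},"z":{"type":"number"},"roll":{"type":"number"}}}},"squeeze":{"type":"number"}},"required":["moves"]}

```bash
mkdir -p pics; cat > h.py <<'E'
import numpy as np, cv2
from scipy.spatial.transform import Rotation as R
from plant import observe, eyes, workorder
def snap(name):
    s=observe(); p=eyes.read_camera(name)
    if 'T_tool_cam' in p:
        T=np.eye(4);T[:3,:3]=R.from_quat(s['ee_rot']).as_matrix();T[:3,3]=s['tcp_pos'];T=T@np.array(p['T_tool_cam'])
    else:
        T=np.eye(4);a=np.array(p['attitude'])
        T[:3,:3]=a if a.shape==(3,3) else R.from_quat(a).as_matrix();T[:3,3]=p['position']
    return p,T
def save(p,f): cv2.imwrite('pics/'+f,p['color'][:,:,::-1])
def lm(l,p,T,f=None,n=3):
    for d in (f or eyes.landmark_of)(l,p)[:n]:
        print(l,round(d['score'],2),np.round(T[:3,:3]@np.array(d['at'])+T[:3,3],4))
E
python3 - <<'E'
from h import *
print(observe())
for c in ['top','side']:
    p,T=snap(c);print(c,p['color'].shape,p['mtx'],np.round(T,3).tolist(),[k for k in p])
    save(p,c+'0.png')
    for l in ['stand','seat_l','seat_r','hooks_mid','bar_mid','bar_a','bar_b','tray_mid','spool_mid','screwdriver_grip','pen_mug','wool_pot','mouse']: lm(l,p,T)
E
```

```text
{'clock': 0.0, 'joint_pos': array([ 1.2590912 ,  0.46944612, -0.04858705,  1.5337167 ,  0.02413972,
        1.14101519, -0.0823186 ]), 'joint_velocities': array([-1.72007934e-03,  3.09103873e-04, -2.70465933e-04,  5.69438984e-04,
       -4.03174860e-04,  1.02909825e-03,  3.89782689e-05]), 'tau': array([ 6.70204427e-04, -5.07973981e+01, -8.02176073e-02, -2.36152053e+01,
       -6.12295652e-02,  3.80662666e-02,  1.92156767e-04]), 'tcp_pos': array([ 0.18819232, -0.64763091,  0.2404866 ]), 'ee_rot': array([ 0.42492807,  0.56606866, -0.42414594,  0.5648917 ]), 'force': array([ 0.50572639, -0.13607418,  0.03346437]), 'ft_torque': array([0.02974816, 0.03633154, 0.01645206]), 'grip_width': 0.08670486953508523}
top (480, 640, 3) [[557.81784102   0.         312.45981928]
 [  0.         557.81784102 235.66652066]
 [  0.           0.           1.        ]] [[0.002, 0.995, -0.104, 0.454], [-1.0, 0.002, 0.0, -0.006], [0.001, 0.104, 0.995, 1.339], [0.0, 0.0, 0.0, 1.0]] ['color', 'mtx', 'position', 'attitude', 'shot']
stand 0.78 [ 0.504   0.2129 -0.0015]
seat_l 0.69 [0.4932 0.0903 0.1438]
seat_l 0.6
[... 1150 characters left out ...]
0.1395  0.0034]
seat_l 0.64 [0.4902 0.0831 0.1495]
seat_r 0.64 [0.4902 0.0831 0.1495]
hooks_mid 0.67 [0.5035 0.2069 0.1431]
hooks_mid 0.57 [ 0.5543 -0.1999  0.0192]
bar_mid 0.94 [ 0.5542 -0.2029  0.0957]
bar_a 0.86 [ 0.5788 -0.3266  0.0964]
bar_a 0.7 [ 0.5384 -0.0813  0.0992]
bar_b 0.86 [ 0.5788 -0.3266  0.0964]
bar_b 0.7 [ 0.5384 -0.0813  0.0992]
tray_mid 0.94 [ 0.5536 -0.2029  0.0174]
spool_mid 0.8 [ 0.5594 -0.1993  0.0206]
spool_mid 0.79 [ 0.4467 -0.2089  0.0175]
spool_mid 0.56 [ 0.4367 -0.3046  0.0158]
screwdriver_grip 0.65 [0.5093 0.0015 0.0173]
pen_mug 0.63 [0.7797 0.1787 0.0053]
wool_pot 0.75 [ 0.7677 -0.1395  0.0027]
mouse 0.57 [0.3893 0.0095 0.0011]
mouse 0.19 [0.5093 0.002  0.0151]
```

View pics/top0.png

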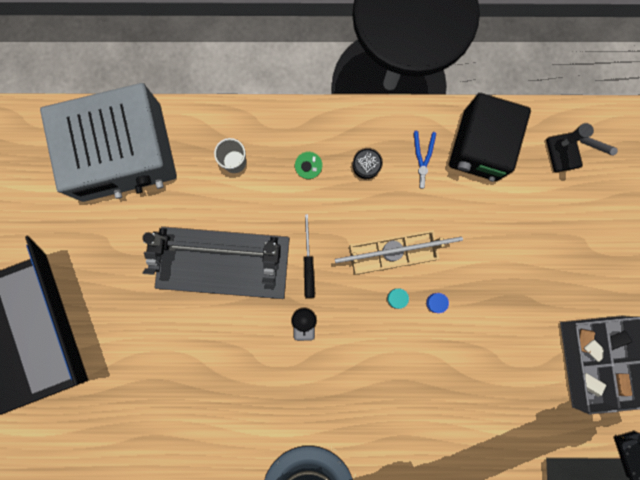

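View pics/side0.png

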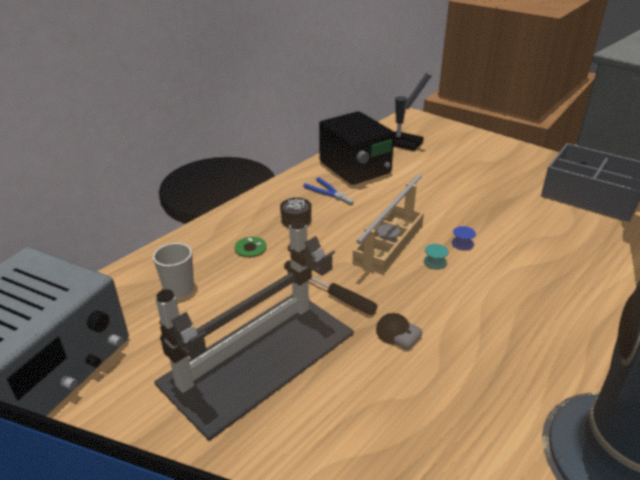

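The top view shows the tote with its bar from (335,262) to (462,239), the grey reel in it at (393,251), and the stand at left with its columns on the far side. The turquoise and blue look-alikes lie at (398,298) and (438,302). The network points agree with this.

```bash
cat >> h.py <<'E'
def plan(tgt,zhead_deg):
    s=observe();M=R.from_quat(s['ee_rot']).as_matrix();d=M.T@(np.array(tgt)-s['tcp_pos'])
    h=np.degrees(np.arctan2(M[1,2],M[0,2]));c=[((zhead_deg-h+180*k+180)%360)-180 for k in (0,1)]
    print('clock',s['clock'],'tcp',np.round(s['tcp_pos'],4),'axes x',np.round(M[:,0],3),'zhead',round(h,2))
    print('shift tool',np.round(d,4)); 
    for a in c: print('roll', round(-np.radians(a),4), 'deg',round(a,1))
    print('q',np.round(s['joint_pos'],3),'F',np.round(s['force'],2),'T',np.round(s['ft_torque'],3),'w',round(s['grip_width'],4))
E
python3 -c "
from h import *
plan([.556,-.202,.2],10)"
```

```text
clock 1.4 tcp [ 0.1884 -0.6482  0.2416] axes x [ 0. -0. -1.] zhead -73.79
shift tool [ 0.0416  0.4775 -0.3259]
roll -1.4625 deg 83.8
roll 1.6791 deg -96.2
q [ 1.259  0.469 -0.049  1.532  0.024  1.141 -0.082] F [-0.16  0.05 -0.76] T [ 0.045 -0.014 -0.029] w 0.0867
```

>>> servo_tool(moves=[{"x": 0, "y": 0.06, "z": -0.04, "roll": -0.18}, {"x": 0, "y": 0.11, "z": -0.075, "roll": -0.36}, {"x": 0, "y": 0.16, "z": -0.11, "roll": -0.54}, {"x": 0, "y": 0.21, "z": -0.145, "roll": -0.72}, {"x": 0, "y": 0.26, "z": -0.18, "roll": -0.9}, {"x": 0, "y": 0.31, "z": -0.215, "roll": -1.08}, {"x": 0, "y": 0.36, "z": -0.25, "roll": -1.26}, {"x": 0, "y": 0.41, "z": -0.28, "roll": -1.44}])

```text
invalid input at $.moves[0]: expected keys claw, x, y, z, roll
```

```bash
python3 -c "
from h import *
plan([.556,-.202,.2],10)"
```

```text
clock 1.4 tcp [ 0.1884 -0.6482  0.2416] axes x [ 0. -0. -1.] zhead -73.79
shift tool [ 0.0416  0.4775 -0.3259]
roll -1.4625 deg 83.8
roll 1.6791 deg -96.2
q [ 1.259  0.469 -0.049  1.532  0.024  1.141 -0.082] F [-0.16  0.05 -0.76] T [ 0.045 -0.014 -0.029] w 0.0867
```

>>> servo_tool(moves=[{"claw": 0.087, "x": 0, "y": 0.06, "z": -0.04, "roll": -0.18}, {"claw": 0.087, "x": 0, "y": 0.11, "z": -0.075, "roll": -0.36}, {"claw": 0.087, "x": 0, "y": 0.16, "z": -0.11, "roll": -0.54}, {"claw": 0.087, "x": 0, "y": 0.21, "z": -0.145, "roll": -0.72}, {"claw": 0.087, "x": 0, "y": 0.26, "z": -0.18, "roll": -0.9}, {"claw": 0.087, "x": 0, "y": 0.31, "z": -0.215, "roll": -1.08}, {"claw": 0.087, "x": 0, "y": 0.36, "z": -0.25, "roll": -1.26}, {"claw": 0.087, "x": 0, "y": 0.41, "z": -0.28, "roll": -1.44}])

```text
clock: 2.4
tcp_pos: [0.5051, -0.2631, 0.242]
ee_rot: [-0.056, 0.705, 0.056, 0.705]
force: [0.6, -0.2, -0.1]
grip_width: 0.0868
```

```bash
python3 -c "
from h import *
p,T=snap('wrist')
for l in ['bar_mid','bar_a','spool_mid','tray_mid']: lm(l,p,T)
plan([.556,-.202,.2],10)"
```

```text
bar_mid 0.79 [ 0.5546 -0.1975  0.0962]
bar_a 0.81 [ 0.5791 -0.3249  0.0911]
bar_a 0.63 [ 0.5324 -0.0787  0.0964]
spool_mid 0.96 [ 0.4366 -0.3008  0.0154]
spool_mid 0.9 [ 0.5556 -0.199   0.0179]
spool_mid 0.86 [ 0.4467 -0.2119  0.0149]
clock 2.65 tcp [ 0.5036 -0.2655  0.2414] axes x [-0.001 -0.001 -1.   ] zhead 8.65
shift tool [0.0413 0.0549 0.0614]
roll -0.0235 deg 1.3
roll 3.1181 deg -178.7
q [ 0.813  0.342 -0.511  1.767  0.188  1.081  0.389] F [-0.41 -0.5  -0.48] T [-0.026 -0.11   0.008] w 0.0874
```

>>> servo_tool(moves=[{"claw": 0.087, "x": 0, "y": 0.035, "z": 0.04, "roll": -0.03}, {"claw": 0.087, "x": 0.03, "y": 0.055, "z": 0.061, "roll": -0.03}, {"claw": 0.087, "x": 0.08, "y": 0.055, "z": 0.061, "roll": -0.03}, {"claw": 0.087, "x": 0.12, "y": 0.055, "z": 0.061, "roll": -0.03}, {"claw": 0.087, "x": 0.145, "y": 0.055, "z": 0.061, "roll": -0.03}, {"claw": 0.087, "x": 0.145, "y": 0.055, "z": 0.061, "roll": -0.03}])

```text
clock: 3.4
tcp_pos: [0.5536, -0.2032, 0.0946]
ee_rot: [-0.063, 0.706, 0.063, 0.703]
force: [0.9, 0.1, 0.0]
grip_width: 0.087
```

```bash
python3 -c "
from h import *
p,T=snap('wrist');save(p,'w1.png')
for l in ['bar_mid','bar_a']: lm(l,p,T)
plan([.5555,-.2015,.0955],10.3)"
```

```text
bar_mid 0.57 [ 0.5549 -0.1999  0.0966]
bar_mid 0.41 [ 0.5549 -0.2003  0.0199]
bar_a 0.58 [ 0.5342 -0.0771  0.095 ]
clock 3.55 tcp [ 0.5565 -0.2025  0.0979] axes x [ 0.002 -0.001 -1.   ] zhead 10.32
shift tool [ 0.0024  0.0012 -0.0008]
roll 0.0004 deg -0.0
roll -3.1412 deg 180.0
q [ 0.634  0.542 -0.479  1.848  0.33   0.828  0.169] F [-0.37 -0.86  0.48] T [-0.042 -0.12   0.033] w 0.087
```

View pics/w1.png

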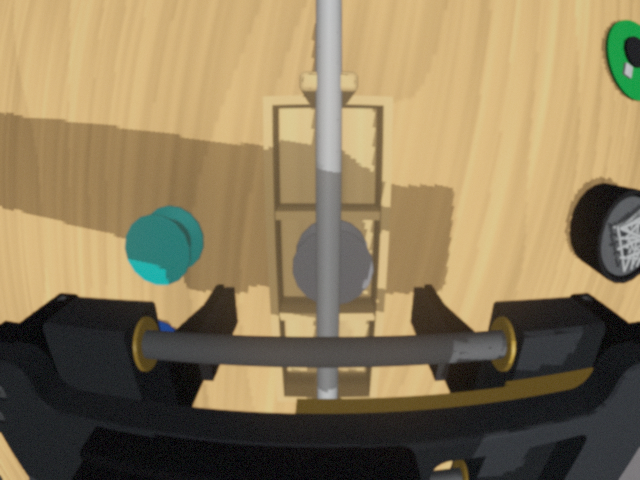

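The bar runs up the image at column 328, midway between the two fingers (about 225 and 430), and the grey reel is under it at (333,262). I'll grasp now.

>>> servo_tool(moves=[{"claw": 0.0, "x": 0.001, "y": 0, "z": 0, "roll": 0}, {"claw": 0.0, "x": 0.001, "y": 0, "z": 0, "roll": 0}, {"claw": 0.0, "x": 0.001, "y": 0, "z": 0, "roll": 0}, {"claw": 0.0, "x": 0.001, "y": 0, "z": 0, "roll": 0}, {"claw": 0.0, "x": 0.001, "y": 0, "z": 0, "roll": 0}, {"claw": 0.0, "x": -0.01, "y": 0, "z": 0, "roll": 0}, {"claw": 0.0, "x": -0.03, "y": 0, "z": 0, "roll": 0}, {"claw": 0.0, "x": -0.05, "y": 0, "z": 0, "roll": 0}], squeeze=45)

```text
clock: 4.55
tcp_pos: [0.5564, -0.2013, 0.1486]
ee_rot: [-0.064, 0.704, 0.064, 0.705]
force: [-0.1, -1.0, 0.7]
grip_width: 0.0151
```

```bash
python3 -c "
from h import *
p,T=snap('wrist')
for l in ['bar_mid','bar_a']: lm(l,p,T)
plan([.5049,.2095,.33],-5)"
```

```text
bar_mid 0.77 [ 0.5534 -0.2     0.0975]
bar_a 0.65 [ 0.5331 -0.0797  0.0979]
clock 4.7 tcp [ 0.557  -0.2016  0.1487] axes x [ 0.004 -0.002 -1.   ] zhead 10.42
shift tool [-0.1822  0.4133  0.0237]
roll 0.2691 deg -15.4
roll -2.8725 deg 164.6
q [ 0.657  0.48  -0.507  1.811  0.287  0.92   0.205] F [-0.32 -0.09 -0.38] T [ 0.03  -0.067 -0.017] w 0.0042
```

The fingers close slowly (about 1 s), so I lifted before they had gripped, and the tote stayed put. I'll reopen, go down again and wait longer.

>>> servo_tool(moves=[{"claw": 0.045, "x": 0, "y": 0, "z": 0, "roll": 0}, {"claw": 0.045, "x": 0, "y": 0, "z": 0, "roll": 0}, {"claw": 0.045, "x": 0, "y": 0, "z": 0, "roll": 0}, {"claw": 0.045, "x": 0, "y": 0, "z": 0, "roll": 0}, {"claw": 0.045, "x": 0, "y": 0, "z": 0, "roll": 0}, {"claw": 0.045, "x": 0.025, "y": 0, "z": 0, "roll": 0}, {"claw": 0.045, "x": 0.051, "y": 0.001, "z": -0.001, "roll": 0}, {"claw": 0.045, "x": 0.051, "y": 0.001, "z": -0.001, "roll": 0}])

```text
clock: 5.7
tcp_pos: [0.5532, -0.2002, 0.0938]
ee_rot: [-0.064, 0.706, 0.065, 0.703]
force: [-0.4, -0.1, 0.4]
grip_width: 0.0447
```

>>> servo_tool(moves=[{"claw": 0.0, "x": 0, "y": 0, "z": 0, "roll": 0}, {"claw": 0.0, "x": 0, "y": 0, "z": 0, "roll": 0}, {"claw": 0.0, "x": 0, "y": 0, "z": 0, "roll": 0}, {"claw": 0.0, "x": 0, "y": 0, "z": 0, "roll": 0}, {"claw": 0.0, "x": 0, "y": 0, "z": 0, "roll": 0}, {"claw": 0.0, "x": 0, "y": 0, "z": 0, "roll": 0}, {"claw": 0.0, "x": 0, "y": 0, "z": 0, "roll": 0}], squeeze=45)

```text
clock: 6.58
tcp_pos: [0.5546, -0.2007, 0.0958]
ee_rot: [-0.064, 0.704, 0.064, 0.704]
force: [-1.6, -0.2, 4.1]
grip_width: 0.0087
```

```bash
python3 -c "
from h import *
p,T=snap('wrist')
plan([.5049,.2095,.33],-5)"
```

```text
clock 6.625 tcp [ 0.5546 -0.2007  0.0958] axes x [-0. -0. -1.] zhead 10.42
shift tool [-0.2343  0.4123  0.0252]
roll 0.269 deg -15.4
roll -2.8725 deg 164.6
q [ 0.633  0.543 -0.48   1.853  0.331  0.825  0.166] F [-2.38 -0.9   4.93] T [-0.03   0.385 -0.051] w 0.0085
```

>>> servo_tool(moves=[{"claw": 0.0, "x": -0.01, "y": 0, "z": 0, "roll": 0}, {"claw": 0.0, "x": -0.04, "y": 0, "z": 0, "roll": 0}, {"claw": 0.0, "x": -0.075, "y": 0, "z": 0, "roll": 0}, {"claw": 0.0, "x": -0.11, "y": 0, "z": 0, "roll": 0}, {"claw": 0.0, "x": -0.15, "y": 0, "z": 0, "roll": 0}, {"claw": 0.0, "x": -0.19, "y": 0, "z": 0, "roll": 0}, {"claw": 0.0, "x": -0.225, "y": 0, "z": 0, "roll": 0}, {"claw": 0.0, "x": -0.24, "y": 0, "z": 0, "roll": 0}])

```text
clock: 7.62
tcp_pos: [0.5554, -0.2002, 0.3374]
ee_rot: [-0.065, 0.703, 0.064, 0.705]
force: [1.1, -0.2, -3.8]
grip_width: 0.0085
```

```bash
python3 -c "
from h import *
p,T=snap('wrist')
for l in ['bar_mid','bar_a','spool_mid']: lm(l,p,T)
plan([.5049,.2095,.33],-5)"
```

```text
bar_mid 0.56 [ 0.5558 -0.201   0.3368]
bar_a 0.91 [ 0.5352 -0.0784  0.3375]
spool_mid 0.97 [ 0.4483 -0.2108  0.0136]
spool_mid 0.96 [ 0.4354 -0.3022  0.0135]
spool_mid 0.87 [ 0.557  -0.1991  0.2626]
clock 7.825 tcp [ 0.5541 -0.2003  0.334 ] axes x [-0.002  0.001 -1.   ] zhead 10.44
shift tool [0.0044 0.412  0.0259]
roll 0.2695 deg -15.4
roll -2.8721 deg 164.6
q [ 0.705  0.314 -0.556  1.594  0.17   1.285  0.304] F [ 0.42  0.58 -3.56] T [ 0.041 -0.068  0.034] w 0.0083
```

>>> servo_tool(moves=[{"claw": 0.0, "x": 0, "y": 0.03, "z": 0.002, "roll": 0.03}, {"claw": 0.0, "x": 0, "y": 0.08, "z": 0.005, "roll": 0.06}, {"claw": 0.0, "x": 0, "y": 0.135, "z": 0.008, "roll": 0.1}, {"claw": 0.0, "x": 0, "y": 0.19, "z": 0.012, "roll": 0.14}, {"claw": 0.0, "x": 0, "y": 0.245, "z": 0.015, "roll": 0.18}, {"claw": 0.0, "x": 0, "y": 0.3, "z": 0.018, "roll": 0.22}, {"claw": 0.0, "x": 0, "y": 0.35, "z": 0.022, "roll": 0.25}, {"claw": 0.0, "x": 0, "y": 0.39, "z": 0.025, "roll": 0.27}])

```text
clock: 8.82
tcp_pos: [0.5073, 0.1895, 0.3336]
ee_rot: [0.03, 0.708, -0.031, 0.705]
force: [0.1, -1.3, -3.7]
grip_width: 0.0084
```

>>> servo_tool(moves=[{"claw": 0.0, "x": 0, "y": 0.021, "z": 0.0, "roll": 0.0}, {"claw": 0.0, "x": 0, "y": 0.021, "z": 0.0, "roll": 0.0}, {"claw": 0.0, "x": 0, "y": 0.021, "z": 0.0, "roll": 0.0}])

```text
clock: 9.2
tcp_pos: [0.5106, 0.2067, 0.3343]
ee_rot: [0.031, 0.707, -0.032, 0.706]
force: [0.5, -0.8, -2.7]
grip_width: 0.0087
```

```bash
python3 -c "
from h import *
for c in ['wrist','top','side']:
    p,T=snap(c);print(c)
    if c!='top': save(p,c+'2.png')
    for l in ['stand','hooks_mid','seat_l','bar_mid','bar_a']: lm(l,p,T)
plan([.5049,.2095,.33],-5)"
```

```text
wrist
seat_l 0.71 [0.5152 0.335  0.1454]
bar_mid 0.93 [0.5091 0.213  0.3349]
bar_a 0.87 [0.5237 0.3322 0.3355]
top
stand 0.81 [ 0.5011  0.2111 -0.0026]
hooks_mid 0.24 [0.3925 0.0169 0.0015]
seat_l 0.61 [0.4917 0.0898 0.1465]
bar_mid 0.64 [0.5104 0.2108 0.3389]
bar_a 0.66 [0.4982 0.0863 0.3386]
side
stand 0.55 [0.5064 0.2112 0.0018]
hooks_mid 0.74 [0.5054 0.2057 0.1428]
seat_l 0.71 [0.5088 0.0008 0.0124]
seat_l 0.67 [0.4931 0.0862 0.1476]
bar_mid 0.76 [0.5101 0.2078 0.338 ]
bar_a 0.75 [0.5022 0.0863 0.338 ]
bar_a 0.71 [0.5221 0.3276 0.3398]
clock 10.1 tcp [0.5106 0.2086 0.3355] axes x [ 0. -0. -1.] zhead -5.04
shift tool [ 0.0055  0.0004 -0.0058]
roll -0.0006 deg 0.0
roll 3.141 deg -180.0
q [ 0.128  0.272 -0.731  1.67   0.189  1.272 -0.729] F [-0.09 -0.37 -3.97] T [-0.021 -0.082 -0.066] w 0.0085
```

View pics/wrist2.png

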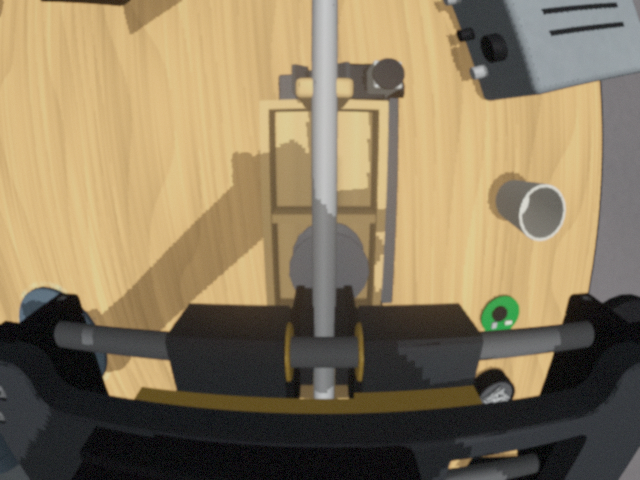

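View pics/side2.png

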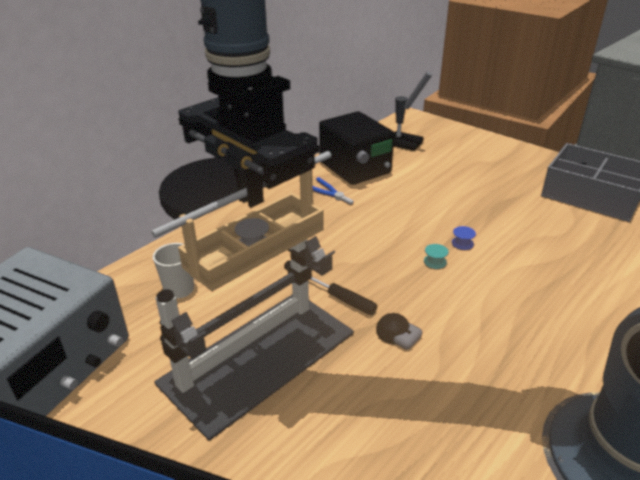

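The tote hangs level with the reel in it (wrist view, reel at (328,262)), and the bar lies over the hook line in the side view. I'll go down to just above the lips.

>>> servo_tool(moves=[{"claw": 0.0, "x": 0.01, "y": 0.001, "z": -0.007, "roll": 0}, {"claw": 0.0, "x": 0.03, "y": 0.001, "z": -0.007, "roll": 0}, {"claw": 0.0, "x": 0.055, "y": 0.001, "z": -0.007, "roll": 0}, {"claw": 0.0, "x": 0.08, "y": 0.001, "z": -0.007, "roll": 0}, {"claw": 0.0, "x": 0.1, "y": 0.001, "z": -0.007, "roll": 0}, {"claw": 0.0, "x": 0.115, "y": 0.001, "z": -0.007, "roll": 0}, {"claw": 0.0, "x": 0.12, "y": 0.001, "z": -0.007, "roll": 0}, {"claw": 0.0, "x": 0.12, "y": 0.001, "z": -0.007, "roll": 0}])

```text
clock: 11.1
tcp_pos: [0.5038, 0.2103, 0.2156]
ee_rot: [0.031, 0.706, -0.031, 0.706]
force: [-0.5, 0.3, -2.4]
grip_width: 0.0087
```

```bash
python3 -c "
from h import *
for c in ['wrist','top','side']:
    p,T=snap(c);print(c)
    if c=='side': cv2.imwrite('pics/side3.png',cv2.resize(p['color'][180:420,130:370,::-1],None,fx=2.5,fy=2.5))
    for l in ['seat_l','bar_a']: lm(l,p,T)
plan([.5035,.2105,.2],-5.2)"
```

```text
wrist
seat_l 0.81 [0.5122 0.3333 0.1435]
seat_l 0.38 [0.5042 0.212  0.2159]
bar_a 0.7 [0.5158 0.3351 0.2169]
top
seat_l 0.6 [0.4898 0.0903 0.1446]
bar_a 0.79 [0.4941 0.0887 0.2211]
side
seat_l 0.89 [0.5156 0.334  0.1471]
seat_l 0.74 [0.4909 0.0831 0.1498]
bar_a 0.84 [0.4984 0.0848 0.2137]
bar_a 0.6 [0.5181 0.3315 0.2148]
clock 11.55 tcp [0.5038 0.2101 0.2158] axes x [ 0.  0. -1.] zhead -5.05
shift tool [ 0.0158  0.0003 -0.0004]
roll 0.0027 deg -0.2
roll -3.1389 deg 179.8
q [ 0.086  0.368 -0.704  1.842  0.275  1.031 -0.816] F [-0.91 -1.09 -3.03] T [-0.018 -0.092  0.024] w 0.0086
```

View pics/side3.png

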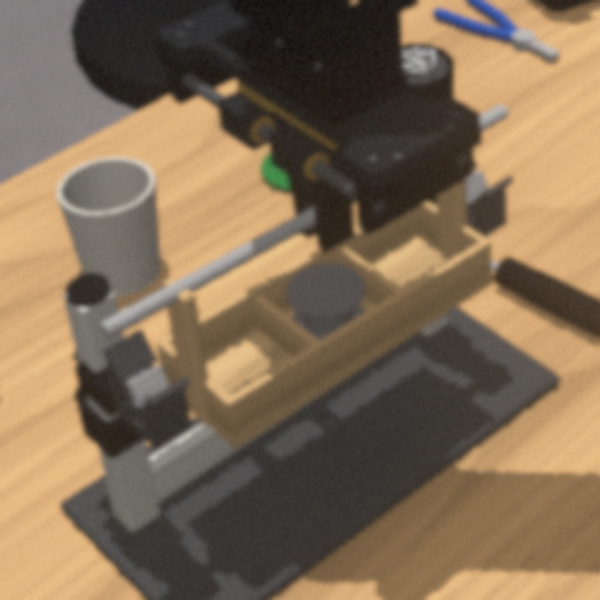

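>>> servo_tool(moves=[{"claw": 0.0, "x": 0.004, "y": 0, "z": -0.0015, "roll": 0}, {"claw": 0.0, "x": 0.008, "y": 0, "z": -0.0015, "roll": 0}, {"claw": 0.0, "x": 0.012, "y": 0, "z": -0.0015, "roll": 0}, {"claw": 0.0, "x": 0.016, "y": 0, "z": -0.0015, "roll": 0}, {"claw": 0.0, "x": 0.02, "y": 0, "z": -0.0015, "roll": 0}, {"claw": 0.0, "x": 0.022, "y": 0, "z": -0.0015, "roll": 0}])

```text
clock: 12.3
tcp_pos: [0.5021, 0.2102, 0.1932]
ee_rot: [0.031, 0.707, -0.031, 0.706]
force: [-0.2, -0.5, -2.9]
grip_width: 0.0083
```

```bash
python3 -c "
from h import *
plan([.5028,.2103,.145],-5.2)"
```

```text
clock 12.3 tcp [0.5021 0.2102 0.1932] axes x [-0. -0. -1.] zhead -5.04
shift tool [0.0482 0.0002 0.0007]
roll 0.0028 deg -0.2
roll -3.1388 deg 179.8
q [ 0.074  0.391 -0.694  1.869  0.296  0.987 -0.836] F [-0.17 -0.53 -2.94] T [-0.027 -0.036 -0.05 ] w 0.0083
```

>>> servo_tool(moves=[{"claw": 0.0, "x": 0.002, "y": 0, "z": 0, "roll": 0}, {"claw": 0.0, "x": 0.004, "y": 0, "z": 0, "roll": 0}, {"claw": 0.0, "x": 0.006, "y": 0, "z": 0, "roll": 0}, {"claw": 0.0, "x": 0.008, "y": 0, "z": 0, "roll": 0}])

```text
clock: 12.8
tcp_pos: [0.5023, 0.2102, 0.1854]
ee_rot: [0.031, 0.706, -0.031, 0.706]
force: [0.3, -0.1, -3.9]
grip_width: 0.0084
```

>>> servo_tool(moves=[{"claw": 0.0, "x": 0.002, "y": 0, "z": 0, "roll": 0}, {"claw": 0.0, "x": 0.004, "y": 0, "z": 0, "roll": 0}, {"claw": 0.0, "x": 0.006, "y": 0, "z": 0, "roll": 0}])

```text
clock: 13.18
tcp_pos: [0.5023, 0.2102, 0.1794]
ee_rot: [0.031, 0.706, -0.031, 0.706]
force: [0.3, 0.4, -2.9]
grip_width: 0.0087
```

```bash
python3 -c "
from h import *
plan([.5028,.2103,.145],-5.2)"
```

```text
clock 13.175 tcp [0.5023 0.2102 0.1794] axes x [ 0. -0. -1.] zhead -5.04
shift tool [0.0344 0.0001 0.0005]
roll 0.0027 deg -0.2
roll -3.1389 deg 179.8
q [ 0.066  0.407 -0.687  1.883  0.311  0.96  -0.85 ] F [ 0.34  0.38 -2.9 ] T [-0.03  -0.117 -0.034] w 0.0087
```

>>> servo_tool(moves=[{"claw": 0.0, "x": 0.002, "y": 0, "z": 0, "roll": 0}, {"claw": 0.0, "x": 0.004, "y": 0, "z": 0, "roll": 0}])

```text
clock: 13.42
tcp_pos: [0.5023, 0.2103, 0.1754]
ee_rot: [0.031, 0.706, -0.031, 0.706]
force: [-0.8, 1.5, -3.4]
grip_width: 0.0087
```

>>> servo_tool(moves=[{"claw": 0.0, "x": 0.002, "y": 0, "z": 0, "roll": 0}, {"claw": 0.0, "x": 0.004, "y": 0, "z": 0, "roll": 0}])

```text
clock: 13.68
tcp_pos: [0.5023, 0.2103, 0.1714]
ee_rot: [0.031, 0.706, -0.031, 0.706]
force: [0.5, 0.1, -3.7]
grip_width: 0.0086
```

```bash
python3 -c "
from h import *
plan([.5028,.2103,.145],-5.2)"
```

```text
clock 13.675 tcp [0.5023 0.2103 0.1714] axes x [ 0. -0. -1.] zhead -5.04
shift tool [0.0264 0.0001 0.0005]
roll 0.0028 deg -0.2
roll -3.1388 deg 179.8
q [ 0.062  0.416 -0.682  1.891  0.32   0.945 -0.857] F [ 0.45  0.09 -3.7 ] T [-0.044 -0.064 -0.014] w 0.0086
```

>>> servo_tool(moves=[{"claw": 0.0, "x": 0.002, "y": 0, "z": 0, "roll": 0}, {"claw": 0.0, "x": 0.004, "y": 0, "z": 0, "roll": 0}])

```text
clock: 13.92
tcp_pos: [0.5023, 0.2103, 0.1674]
ee_rot: [0.031, 0.706, -0.031, 0.706]
force: [1.5, 0.2, -2.8]
grip_width: 0.0085
```

>>> servo_tool(moves=[{"claw": 0.0, "x": 0.002, "y": 0, "z": 0, "roll": 0}, {"claw": 0.0, "x": 0.003, "y": 0, "z": 0, "roll": 0}])

```text
clock: 14.18
tcp_pos: [0.5024, 0.2102, 0.1646]
ee_rot: [0.031, 0.706, -0.031, 0.707]
force: [0.4, 0.5, -2.3]
grip_width: 0.0085
```

```bash
python3 -c "
from h import *
plan([.5028,.2103,.145],-5.2)"
```

```text
clock 14.175 tcp [0.5024 0.2102 0.1646] axes x [ 0. -0. -1.] zhead -5.03
shift tool [0.0196 0.0001 0.0004]
roll 0.003 deg -0.2
roll -3.1386 deg 179.8
q [ 0.057  0.425 -0.678  1.897  0.328  0.932 -0.864] F [ 0.38  0.49 -2.34] T [-0.132 -0.227  0.027] w 0.0085
```

>>> servo_tool(moves=[{"claw": 0.0, "x": 0.001, "y": 0, "z": 0, "roll": 0}, {"claw": 0.0, "x": 0.002, "y": 0, "z": 0, "roll": 0}])

```text
clock: 14.42
tcp_pos: [0.5029, 0.2103, 0.1629]
ee_rot: [0.031, 0.706, -0.031, 0.707]
force: [1.6, -0.0, -0.5]
grip_width: 0.0089
```

```bash
python3 -c "
from h import *
plan([.5028,.2103,.145],-5.2)"
```

```text
clock 14.425 tcp [0.5029 0.2103 0.1629] axes x [ 0.002  0.    -1.   ] zhead -5.04
shift tool [ 0.0179 -0.     -0.0002]
roll 0.0028 deg -0.2
roll -3.1388 deg 179.8
q [ 0.056  0.427 -0.677  1.899  0.331  0.928 -0.866] F [ 1.61 -0.03 -0.52] T [-0.274 -0.442  0.101] w 0.0089
```

>>> servo_tool(moves=[{"claw": 0.0, "x": -0.001, "y": 0, "z": 0.001, "roll": 0}, {"claw": 0.0, "x": 0, "y": 0, "z": 0.002, "roll": 0}])

```text
clock: 14.68
tcp_pos: [0.504, 0.2102, 0.1625]
ee_rot: [0.031, 0.707, -0.031, 0.706]
force: [-2.6, -0.3, 1.1]
grip_width: 0.0084
```

```bash
python3 -c "
from h import *
plan([.5028,.2103,.145],-5.2)"
```

```text
clock 14.675 tcp [0.504  0.2102 0.1625] axes x [-0.  0. -1.] zhead -5.04
shift tool [ 0.0175  0.     -0.0012]
roll 0.0028 deg -0.2
roll -3.1388 deg 179.8
q [ 0.056  0.43  -0.676  1.896  0.331  0.93  -0.864] F [-2.62 -0.33  1.07] T [-0.058  0.411  0.083] w 0.0084
```

>>> servo_tool(moves=[{"claw": 0.0, "x": 0, "y": 0, "z": -0.001, "roll": 0}, {"claw": 0.0, "x": 0.001, "y": 0, "z": -0.001, "roll": 0}])

```text
clock: 14.92
tcp_pos: [0.5036, 0.2102, 0.1618]
ee_rot: [0.031, 0.706, -0.031, 0.707]
force: [0.1, -0.0, 2.9]
grip_width: 0.0085
```

```bash
python3 -c "
from h import *
plan([.5028,.2103,.145],-5.2)"
```

```text
clock 14.925 tcp [0.5036 0.2102 0.1618] axes x [ 0.001  0.    -1.   ] zhead -5.04
shift tool [ 0.0168  0.     -0.0008]
roll 0.0028 deg -0.2
roll -3.1388 deg 179.8
q [ 0.056  0.429 -0.676  1.898  0.332  0.927 -0.866] F [ 0.13 -0.01  2.92] T [-0.202 -0.079  0.12 ] w 0.0085
```

>>> servo_tool(moves=[{"claw": 0.0, "x": 0.001, "y": 0, "z": 0, "roll": 0}, {"claw": 0.0, "x": 0.002, "y": 0, "z": 0, "roll": 0}])

```text
clock: 15.18
tcp_pos: [0.5038, 0.2105, 0.1606]
ee_rot: [0.031, 0.706, -0.031, 0.707]
force: [-0.8, -1.1, 5.9]
grip_width: 0.0086
```

```bash
python3 -c "
from h import *
plan([.5028,.2103,.145],-5.2)"
```

```text
clock 15.175 tcp [0.5038 0.2105 0.1606] axes x [ 0.002  0.    -1.   ] zhead -5.04
shift tool [ 0.0156 -0.0002 -0.001 ]
roll 0.0027 deg -0.2
roll -3.1389 deg 179.8
q [ 0.054  0.431 -0.675  1.899  0.334  0.924 -0.868] F [-0.8  -1.11  5.88] T [-0.313  0.051  0.092] w 0.0086
```

>>> servo_tool(moves=[{"claw": 0.0, "x": 0.001, "y": 0, "z": 0, "roll": 0}, {"claw": 0.0, "x": 0.002, "y": 0, "z": 0, "roll": 0}])

```text
clock: 15.42
tcp_pos: [0.5037, 0.2107, 0.1587]
ee_rot: [0.031, 0.706, -0.031, 0.707]
force: [-1.6, -0.8, 5.9]
grip_width: 0.0084
```

```bash
python3 -c "
from h import *
plan([.5028,.2103,.145],-5.2)"
```

```text
clock 15.425 tcp [0.5037 0.2107 0.1587] axes x [ 0.002  0.    -1.   ] zhead -5.05
shift tool [ 0.0137 -0.0005 -0.0009]
roll 0.0027 deg -0.2
roll -3.1389 deg 179.8
q [ 0.053  0.433 -0.674  1.901  0.336  0.92  -0.87 ] F [-1.64 -0.85  5.92] T [-0.251  0.182  0.091] w 0.0084
```

>>> servo_tool(moves=[{"claw": 0.0, "x": 0.001, "y": 0, "z": 0, "roll": 0}, {"claw": 0.0, "x": 0.002, "y": 0, "z": 0, "roll": 0}])

```text
clock: 15.68
tcp_pos: [0.5036, 0.2107, 0.1568]
ee_rot: [0.031, 0.706, -0.031, 0.707]
force: [-0.6, -0.1, 6.2]
grip_width: 0.0087
```

```bash
python3 -c "
from h import *
plan([.5028,.2103,.145],-5.2)"
```

```text
clock 15.675 tcp [0.5036 0.2107 0.1568] axes x [ 0.002  0.    -1.   ] zhead -5.04
shift tool [ 0.0118 -0.0005 -0.0008]
roll 0.0028 deg -0.2
roll -3.1388 deg 179.8
q [ 0.052  0.436 -0.673  1.903  0.338  0.917 -0.872] F [-0.58 -0.08  6.16] T [-0.145  0.106  0.07 ] w 0.0087
```

>>> servo_tool(moves=[{"claw": 0.0, "x": 0.001, "y": 0, "z": 0, "roll": 0}, {"claw": 0.0, "x": 0.002, "y": 0, "z": 0, "roll": 0}])

```text
clock: 15.92
tcp_pos: [0.5036, 0.2107, 0.154]
ee_rot: [0.031, 0.706, -0.031, 0.707]
force: [1.2, 0.4, 2.0]
grip_width: 0.0086
```

```bash
python3 -c "
from h import *
plan([.5028,.2103,.145],-5.2)" | tail -1
```

```text
q [ 0.05   0.439 -0.671  1.905  0.341  0.911 -0.874] F [1.16 0.38 2.04] T [ 0.106 -0.183  0.048] w 0.0086
```

>>> servo_tool(moves=[{"claw": 0.0, "x": 0.001, "y": 0, "z": 0, "roll": 0}, {"claw": 0.0, "x": 0.002, "y": 0, "z": 0, "roll": 0}])

```text
clock: 16.18
tcp_pos: [0.5036, 0.2107, 0.1517]
ee_rot: [0.031, 0.706, -0.031, 0.707]
force: [0.5, 1.1, 3.5]
grip_width: 0.0083
```

```bash
python3 -c "
from h import *
plan([.5028,.2103,.145],-5.2)" | tail -1
```

```text
q [ 0.049  0.442 -0.669  1.907  0.343  0.907 -0.876] F [0.45 1.08 3.52] T [ 0.315 -0.201  0.103] w 0.0083
```

The right end has gone past its catch: the force dropped and the moment changed sign. The left end is still riding on its catch, so I'll continue.

>>> servo_tool(moves=[{"claw": 0.0, "x": 0.001, "y": 0, "z": 0, "roll": 0}, {"claw": 0.0, "x": 0.002, "y": 0, "z": 0, "roll": 0}])

```text
clock: 16.42
tcp_pos: [0.5036, 0.2107, 0.1498]
ee_rot: [0.031, 0.706, -0.031, 0.707]
force: [1.5, 1.9, 3.1]
grip_width: 0.0085
```

```bash
python3 -c "
from h import *
plan([.5028,.2103,.145],-5.2)" | tail -1
```

```text
q [ 0.048  0.444 -0.668  1.909  0.346  0.903 -0.878] F [1.51 1.92 3.14] T [ 0.449 -0.309  0.104] w 0.0085
```

>>> servo_tool(moves=[{"claw": 0.0, "x": 0.001, "y": 0, "z": 0, "roll": 0}, {"claw": 0.0, "x": 0.001, "y": 0, "z": 0, "roll": 0}])

```text
clock: 16.68
tcp_pos: [0.5036, 0.2105, 0.1484]
ee_rot: [0.031, 0.706, -0.031, 0.707]
force: [3.4, 2.7, -0.3]
grip_width: 0.0085
```

```bash
python3 -c "
from h import *
plan([.5028,.2103,.145],-5.2)" | tail -1
```

```text
q [ 0.047  0.446 -0.667  1.91   0.347  0.901 -0.879] F [ 3.36  2.71 -0.35] T [ 0.646 -0.67   0.121] w 0.0085
```

>>> servo_tool(moves=[{"claw": 0.0, "x": 0, "y": 0, "z": 0.001, "roll": 0}, {"claw": 0.0, "x": 0.001, "y": 0, "z": 0.001, "roll": 0}])

```text
clock: 16.92
tcp_pos: [0.5036, 0.2093, 0.1468]
ee_rot: [0.031, 0.707, -0.032, 0.706]
force: [0.9, 1.9, -1.9]
grip_width: 0.0085
```

```bash
python3 -c "
from h import *
plan([.5028,.2103,.145],-5.2)
for c in ['wrist','top','side']:
    p,T=snap(c);print(c)
    save(p,c+'4.png')
    for l in ['seat_l','bar_a']: lm(l,p,T)
a=cv2.imread('pics/side4.png')[270:400,140:270];b=cv2.imread('pics/side4.png')[200:330,230:360]
cv2.imwrite('pics/s4.png',cv2.resize(np.hstack([a,b]),None,fx=3,fy=3,interpolation=cv2.INTER_CUBIC))"
```

```text
clock 16.925 tcp [0.5036 0.2093 0.1468] axes x [-0.002 -0.002 -1.   ] zhead -5.04
shift tool [ 0.0018  0.0009 -0.0008]
roll 0.0027 deg -0.2
roll -3.1388 deg 179.8
q [ 0.046  0.449 -0.665  1.91   0.349  0.902 -0.879] F [ 0.92  1.87 -1.86] T [ 0.15  -0.335  0.062] w 0.0085
wrist
bar_a 0.67 [0.5163 0.3314 0.1471]
top
seat_l 0.66 [0.5152 0.3337 0.15  ]
seat_l 0.57 [0.4898 0.0898 0.1438]
seat_l 0.48 [ 0.7624  0.0051 -0.0068]
bar_a 0.6 [0.4944 0.089  0.1526]
side
seat_l 0.78 [0.5184 0.3291 0.1464]
seat_l 0.57 [0.4911 0.0831 0.1473]
bar_a 0.83 [0.5168 0.3298 0.1499]
```

View pics/s4.png

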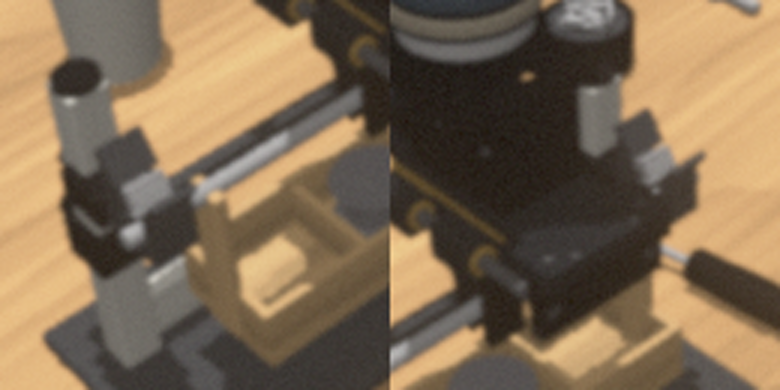

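The left bar end shows at crop pixel (130,235), inside the hook and below the pale catch wedge at (150,190). The load on the stand has fallen to about 1 N, so both ends seem past. I'll press on to the hard seats.

>>> servo_tool(moves=[{"claw": 0.0, "x": 0.001, "y": 0, "z": 0, "roll": 0}, {"claw": 0.0, "x": 0.002, "y": 0, "z": 0, "roll": 0}])

```text
clock: 17.62
tcp_pos: [0.5042, 0.2099, 0.1457]
ee_rot: [0.031, 0.706, -0.031, 0.706]
force: [-1.8, -1.3, 3.9]
grip_width: 0.0088
```

```bash
python3 -c "
from h import *
plan([.5028,.2103,.145],-5.2)" | tail -1
```

```text
q [ 0.045  0.451 -0.664  1.911  0.351  0.898 -0.882] F [-1.83 -1.33  3.87] T [-0.467  0.256  0.02 ] w 0.0088
```

>>> servo_tool(moves=[{"claw": 0.0, "x": 0.001, "y": 0, "z": 0, "roll": 0}, {"claw": 0.0, "x": 0.001, "y": 0, "z": 0, "roll": 0}])

```text
clock: 17.88
tcp_pos: [0.5043, 0.2099, 0.1457]
ee_rot: [0.031, 0.706, -0.032, 0.707]
force: [-3.2, -2.5, 5.5]
grip_width: 0.0084
```

```bash
python3 -c "
from h import *
plan([.5028,.2103,.145],-5.2)" | tail -1
```

```text
q [ 0.045  0.451 -0.664  1.911  0.352  0.898 -0.883] F [-3.17 -2.51  5.51] T [-0.651  0.545  0.052] w 0.0084
```

>>> servo_tool(moves=[{"claw": 0.0, "x": 0.001, "y": 0, "z": -0.001, "roll": 0}, {"claw": 0.0, "x": 0.002, "y": 0, "z": -0.001, "roll": 0}])

```text
clock: 18.12
tcp_pos: [0.5043, 0.21, 0.1454]
ee_rot: [0.031, 0.705, -0.032, 0.707]
force: [-5.2, -6.0, 20.6]
grip_width: 0.0085
```

```bash
python3 -c "
from h import *
plan([.5028,.2103,.145],-5.2)" | tail -1
```

```text
q [ 0.043  0.45  -0.664  1.912  0.354  0.896 -0.885] F [-5.21 -5.98 20.59] T [-1.339  1.084  0.115] w 0.0085
```

>>> servo_tool(moves=[{"claw": 0.0, "x": 0.001, "y": 0, "z": 0, "roll": 0}, {"claw": 0.0, "x": 0.0015, "y": 0, "z": 0, "roll": 0}])

```text
clock: 18.38
tcp_pos: [0.5043, 0.21, 0.1453]
ee_rot: [0.03, 0.705, -0.032, 0.708]
force: [-9.3, -6.3, 28.5]
grip_width: 0.0085
```

```bash
python3 -c "
from h import *
plan([.5028,.2103,.145],-5.2)" | tail -1
```

```text
q [ 0.043  0.45  -0.663  1.912  0.356  0.896 -0.887] F [-9.33 -6.29 28.54] T [-1.714  1.656  0.135] w 0.0085
```

That was a hard stop at z = 0.1453, and about as much push as allowed. I'll ease off at once.

>>> servo_tool(moves=[{"claw": 0.0, "x": -0.002, "y": 0, "z": 0, "roll": 0}, {"claw": 0.0, "x": -0.0035, "y": 0, "z": 0, "roll": 0}])

```text
clock: 18.62
tcp_pos: [0.5042, 0.21, 0.1458]
ee_rot: [0.031, 0.705, -0.031, 0.707]
force: [1.2, -1.1, 0.0]
grip_width: 0.0084
```

```bash
python3 -c "
from h import *
plan([.5028,.2103,.145],-5.2)
for c in ['wrist','top','side']:
    p,T=snap(c);print(c)
    save(p,c+'5.png')
    for l in ['seat_l','bar_a','bar_mid','tray_mid','spool_mid']: lm(l,p,T)
w=cv2.imread('pics/wrist5.png')[0:300,170:500];a=cv2.imread('pics/side5.png')[270:400,140:270]
w=cv2.resize(w,(440,400));a=cv2.resize(a,(360,400),interpolation=cv2.INTER_CUBIC)
cv2.imwrite('pics/s5.png',np.hstack([w,a]))"
```

```text
clock 18.625 tcp [0.5042 0.21   0.1458] axes x [ 0.003 -0.    -1.   ] zhead -5.06
shift tool [ 0.0008  0.0002 -0.0014]
roll 0.0024 deg -0.1
roll -3.1392 deg 179.9
q [ 0.045  0.449 -0.664  1.912  0.352  0.895 -0.883] F [ 1.24 -1.13  0.01] T [-0.472 -0.326  0.066] w 0.0084
wrist
seat_l 0.59 [0.5117 0.3351 0.1439]
bar_a 0.98 [0.513  0.3369 0.1439]
bar_mid 0.66 [0.5035 0.2118 0.1461]
spool_mid 0.78 [0.5043 0.2089 0.0673]
top
seat_l 0.97 [0.4904 0.0886 0.148 ]
seat_l 0.73 [0.5141 0.3377 0.1525]
bar_a 0.82 [0.4947 0.0902 0.1494]
tray_mid 0.96 [0.5057 0.2077 0.0676]
spool_mid 0.85 [ 0.4352 -0.2987  0.0141]
spool_mid 0.65 [ 0.4462 -0.2111  0.0116]
spool_mid 0.45 [0.5061 0.217  0.072 ]
side
seat_l 0.88 [0.5142 0.3326 0.1506]
seat_l 0.56 [0.4914 0.083  0.1471]
bar_a 0.55 [0.516  0.3331 0.1439]
bar_a 0.23 [ 7.583e-01 -2.753e-01 -3.000e-04]
bar_mid 0.93 [0.5034 0.2091 0.1473]
tray_mid 0.78 [0.5047 0.2087 0.0658]
spool_mid 0.59 [0.5078 0.2085 0.0697]
spool_mid 0.55 [ 0.4336 -0.3057  0.0163]
```

View pics/s5.png

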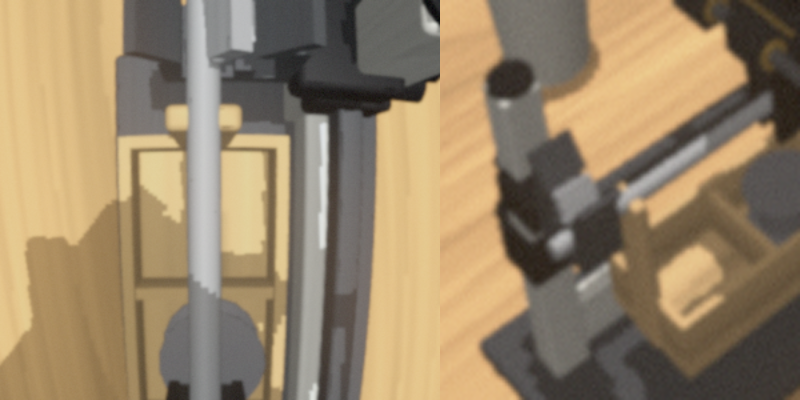

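Both ends are on a hard stop at z = 0.1455 (nominal 0.145). About 31 N split evenly, which is roughly 15 N per hook and well above what a catch needs, moved the bar only 0.1–0.3 mm. Before that there were two separate force drops, one per catch. The picture shows the left bar end below its catch, the reel in the middle compartment and the tote straight. One last held check: a gentle 2 mm up and back to see the catches' play, then release.

>>> servo_tool(moves=[{"claw": 0.0, "x": -0.001, "y": 0, "z": 0, "roll": 0}, {"claw": 0.0, "x": -0.002, "y": 0, "z": 0, "roll": 0}])

```text
clock: 19.77
tcp_pos: [0.5035, 0.2101, 0.1461]
ee_rot: [0.031, 0.706, -0.031, 0.707]
force: [3.3, -1.4, -4.2]
grip_width: 0.0084
```

```bash
python3 -c "
from h import *
plan([.5028,.2103,.145],-5.2)" | tail -1
```

```text
q [ 0.046  0.449 -0.665  1.912  0.35   0.897 -0.881] F [ 3.28 -1.39 -4.23] T [-0.249 -0.653  0.092] w 0.0084
```

>>> servo_tool(moves=[{"claw": 0.0, "x": 0.001, "y": 0, "z": 0, "roll": 0}, {"claw": 0.0, "x": 0.003, "y": 0, "z": 0, "roll": 0}])

```text
clock: 20.02
tcp_pos: [0.5036, 0.2101, 0.1454]
ee_rot: [0.031, 0.706, -0.032, 0.707]
force: [-4.6, -5.8, 23.2]
grip_width: 0.0089
```

```bash
python3 -c "
from h import *
plan([.5028,.2103,.145],-5.2)" | tail -1
```

```text
q [ 0.044  0.45  -0.664  1.912  0.353  0.897 -0.884] F [-4.58 -5.75 23.18] T [-1.441  0.886  0.1  ] w 0.0089
```

The seat is firm at the same height again, and the load is balanced. I'll ease off and release.

>>> servo_tool(moves=[{"claw": 0.0, "x": -0.0025, "y": 0, "z": 0, "roll": 0}, {"claw": 0.05, "x": -0.0025, "y": 0, "z": 0, "roll": 0}, {"claw": 0.05, "x": -0.0025, "y": 0, "z": 0, "roll": 0}, {"claw": 0.05, "x": -0.0025, "y": 0, "z": 0, "roll": 0}, {"claw": 0.05, "x": -0.0025, "y": 0, "z": 0, "roll": 0}, {"claw": 0.05, "x": -0.0025, "y": 0, "z": 0, "roll": 0}, {"claw": 0.05, "x": -0.0025, "y": 0, "z": 0, "roll": 0}])

```text
clock: 20.9
tcp_pos: [0.5032, 0.2102, 0.1461]
ee_rot: [0.031, 0.706, -0.031, 0.706]
force: [-1.7, 0.2, -0.4]
grip_width: 0.0486
```

>>> servo_tool(moves=[{"claw": 0.05, "x": -0.015, "y": 0, "z": 0, "roll": 0}, {"claw": 0.05, "x": -0.04, "y": 0, "z": 0, "roll": 0}, {"claw": 0.05, "x": -0.08, "y": 0, "z": 0, "roll": 0}, {"claw": 0.05, "x": -0.12, "y": 0, "z": 0, "roll": 0}, {"claw": 0.05, "x": -0.16, "y": 0, "z": 0, "roll": 0}, {"claw": 0.05, "x": -0.2, "y": 0, "z": 0, "roll": 0}, {"claw": 0.05, "x": -0.2, "y": 0, "z": 0, "roll": 0}])

```text
clock: 21.78
tcp_pos: [0.5043, 0.2116, 0.3506]
ee_rot: [0.032, 0.704, -0.03, 0.709]
force: [-0.9, -0.3, -0.1]
grip_width: 0.05
```

```bash
python3 -c "
from h import *
plan([.5028,.2103,.145],-5.2)
for c in ['wrist','side','top']:
    p,T=snap(c);print(c)
    save(p,c+'6.png')
    for l in ['bar_a','bar_mid','tray_mid','spool_mid']: lm(l,p,T)
a=cv2.imread('pics/side6.png')
f=lambda r:cv2.resize(r,(400,400),interpolation=cv2.INTER_CUBIC)
cv2.imwrite('pics/s6.png',np.hstack([f(a[270:400,140:270]),f(a[200:330,250:380])]))"
```

```text
clock 21.775 tcp [0.5043 0.2116 0.3506] axes x [ 0.008  0.003 -1.   ] zhead -5.03
shift tool [ 0.2056 -0.0022 -0.0029]
roll 0.003 deg -0.2
roll -3.1386 deg 179.8
q [ 0.134  0.25  -0.741  1.661  0.177  1.29  -0.728] F [-0.95 -0.33 -0.11] T [-0.014 -0.055  0.018] w 0.05
wrist
bar_a 0.7 [0.5141 0.3356 0.1439]
bar_a 0.65 [0.497  0.0831 0.1461]
bar_mid 0.92 [0.502  0.2118 0.1471]
tray_mid 0.83 [0.5052 0.2085 0.0711]
spool_mid 0.66 [0.5067 0.2093 0.0713]
side
bar_a 0.73 [0.5147 0.3347 0.1465]
bar_a 0.65 [0.494  0.0845 0.1452]
bar_mid 0.79 [0.5037 0.2101 0.1439]
tray_mid 0.86 [0.5041 0.2091 0.069 ]
tray_mid 0.61 [0.7813 0.1741 0.0024]
spool_mid 0.94 [0.5097 0.2085 0.0735]
spool_mid 0.83 [ 0.4351 -0.3055  0.0143]
spool_mid 0.64 [ 0.447  -0.2102  0.0183]
top
bar_a 0.81 [0.4931 0.0914 0.1505]
bar_mid 0.83 [0.5047 0.2122 0.1459]
tray_mid 0.87 [0.5064 0.2126 0.0659]
tray_mid 0.67 [0.502  0.2121 0.0701]
spool_mid 0.9 [ 0.4354 -0.2989  0.0177]
spool_mid 0.75 [0.505  0.213  0.0727]
spool_mid 0.69 [ 0.4452 -0.2088  0.013 ]
```

View pics/s6.png

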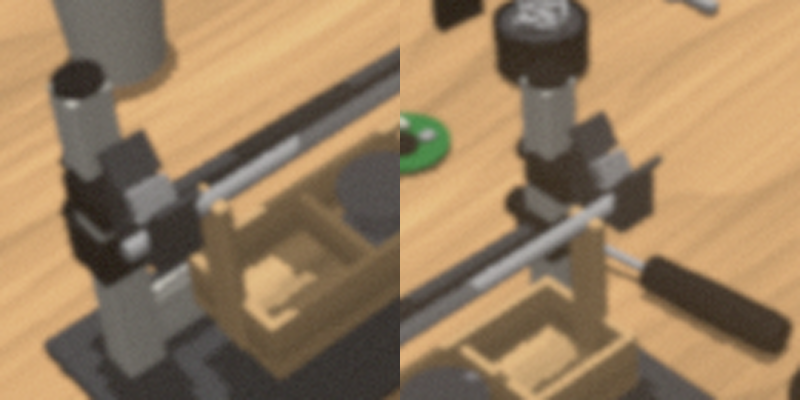

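Both bar ends lie deep in their hooks below the catch wedges: left at (130,245), right entering at (610,205) under the wedge at (605,165). The reel is in the tote and the gripper is clear, so I'll hand in.

```bash
python3 -c "
from h import *
print(workorder.close_job())"
```

```text
the job is handed in; nothing more can be done
None
```

The tote hangs on the stand with one bar end in each hook, both past the catches. The reel is still in it and the job was handed in at about 22 s.

- **Going in:** the force dropped twice on the way down, once for each catch. The bar then came to a hard stop at z ≈ 0.1455 m.
- **Check while held:** I eased off, lifted 2 mm, and pressed again. The bar stopped firmly at the same height with the load about even on both hooks.
- **After letting go:** the cameras put both bar ends at about 0.144–0.150 m. The side picture shows both below their catches, and the gripper was clear. The cameras saw the reel in the tote, and I moved nothing else on the bench.

**What did not go cleanly:**
- **First grasp:** it lifted off empty because the fingers close slowly. The tote did not move and I repeated the grasp.
- **Push at the seat:** one press briefly measured 28.5 N down. With the tote's weight that is about 31.7 N on the stand, at the edge of the 32 N limit. Counting the sideways force it may have passed slightly over, and I eased off straight away.
- **Right hook:** the gripper hid it from the cameras while I held the bar, so that check was by force alone. I only saw it after release.

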